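Pack and scan the spare-parts order

TASK

Finish this order at the dispatch desk: pour all the orange end caps from the picking cup into the blue tote while it waits at the open end of the lane, then slide the tote along the lane under the scanner until it rests against the red end stop, with every cap still in it. Stand the empty cup upright on the cork mat, and stand all the small cartons upright on the dispatch shelf in one straight row, centred on the yellow line, square to it and side by side with no gap wider than a finger (about 20 mm). Leave the tumbler, the tape and the marker alone and do not bang into the scanner.

Things in the scene. Friction and masses are not known exactly. Their poses are not given: they have to be found in the camera images.
- cup: white picking cup, loose, open top, 90 mm high, straight-sided, outer diameter 64 mm, wall 4 mm, floor 5 mm, 80 g; origin at the centre of its underside, z along its axis to the mouth. It starts upright with the end caps inside
- mat: round cork mat fixed on the table, diameter 120 mm, 4 mm thick; origin at the centre of its underside
- tote: blue open-topped order tote, loose, 130 mm (its x) by 150 mm (its y) by 60 mm high, walls and floor 5 mm, 0.4 kg; origin at the centre of its underside. It stands on the lane plate near the lane's open end, its y along the lane, 4 mm or less of play to each guide
- tote_in (a point): centre of the tote's inner floor, axes as the tote's
- lane: fixed scan lane: aluminium plate 160 mm (x) by 380 mm (y), 8 mm thick, with yellow guides along both long sides, 28 mm high over the table and 140 mm apart inside; open at its -y end, a red end stop 45 mm high at its +y end; origin at the centre of its underside, y runs along the lane to the stop. A tote against the stop has its centre at lane y = +95 mm
- lane_stop (a point): middle of the inner face of the red end stop, at the plate's upper surface; axes as the lane's
- scanner (a point): centre of the underside (red window) of the fixed black scanner head, which hangs over the last part of the lane: its underside is 120 mm above the table, it is 45 mm high, 85 mm along the lane (lane y from +85 to +170 mm) and covers lane x from -40 to +115 mm; its post (30 by 40 mm) stands outside the far guide at lane x = +100 mm, lane y = +130 mm
- shelf: fixed low wooden dispatch shelf, a board 310 mm (its x) by 130 mm (its y), top 30 mm above the table, nothing above it; origin at the centre of its underside
- shelf_line (a point): middle of the shelf top, on the yellow line, 12 mm wide, that runs along the shelf's x over its whole length; axes as the shelf's
- tumbler: bystander: white tumbler with green straw, 155 mm high, diameter 80 mm; origin at the centre of its underside
- tape: bystander: red roll of tape lying flat, diameter 90 mm, 45 mm high; origin at the centre of its underside
- marker: bystander: black marker pen lying down, 130 mm long (its x), 16 mm thick; origin at its underside's centre
- cap0: orange square plastic end cap for a tube, 15 by 15 mm, 14 mm high, 12 g, smooth, loose, starts in the cup; origin at the centre of one square face, the other is 14 mm along z. Five to eight of them are there, absent ones read None
- cap1: orange square plastic end cap for a tube, 15 by 15 mm, 14 mm high, 12 g, smooth, loose, starts in the cup; origin at the centre of one square face, the other is 14 mm along z. Five to eight of them are there, absent ones read None
- cap2: orange square plastic end cap for a tube, 15 by 15 mm, 14 mm high, 12 g, smooth, loose, starts in the cup; origin at the centre of one square face, the other is 14 mm along z. Five to eight of them are there, absent ones read None
- cap3: orange square plastic end cap for a tube, 15 by 15 mm, 14 mm high, 12 g, smooth, loose, starts in the cup; origin at the centre of one square face, the other is 14 mm along z. Five to eight of them are there, absent ones read None
- cap4: orange square plastic end cap for a tube, 15 by 15 mm, 14 mm high, 12 g, smooth, loose, starts in the cup; origin at the centre of one square face, the other is 14 mm along z. Five to eight of them are there, absent ones read None
- cap5: orange square plastic end cap for a tube, 15 by 15 mm, 14 mm high, 12 g, smooth, loose, starts in the cup; origin at the centre of one square face, the other is 14 mm along z. Five to eight of them are there, absent ones read None
- cap6: orange square plastic end cap for a tube, 15 by 15 mm, 14 mm high, 12 g, smooth, loose, starts in the cup; origin at the centre of one square face, the other is 14 mm along z. Five to eight of them are there, absent ones read None
- cap7: orange square plastic end cap for a tube, 15 by 15 mm, 14 mm high, 12 g, smooth, loose, starts in the cup; origin at the centre of one square face, the other is 14 mm along z. Five to eight of them are there, absent ones read None
- carton0: small sealed cardboard carton standing upright, 44 mm (its x) by 54 mm (its y) by 46 mm high, 90 g, paper tape across the top along its x; origin at the centre of its underside. Three or four of them are there, all alike, absent ones read None
- carton1: small sealed cardboard carton standing upright, 44 mm (its x) by 54 mm (its y) by 46 mm high, 90 g, paper tape across the top along its x; origin at the centre of its underside. Three or four of them are there, all alike, absent ones read None
- carton2: small sealed cardboard carton standing upright, 44 mm (its x) by 54 mm (its y) by 46 mm high, 90 g, paper tape across the top along its x; origin at the centre of its underside. Three or four of them are there, all alike, absent ones read None
- carton3: small sealed cardboard carton standing upright, 44 mm (its x) by 54 mm (its y) by 46 mm high, 90 g, paper tape across the top along its x; origin at the centre of its underside. Three or four of them are there, all alike, absent ones read None
There are look-alikes about, which are no part of the job. There is more than one size of the cup; the job needs the smaller.

How it is judged:
By the outcome, as a careful person would: the job done as asked, in the order asked, and still so for the second after the job is handed in, with the robot touching nothing.
Of cap4, cap5, cap6, cap7 only 1 to 4 are there at a start; the rules pass over those that are not, and their reading is None.
Of carton0, carton1, carton2, carton3 only 3 to 4 are there at a start; the rules pass over those that are not, and their reading is None.
At some moment in a run one of carton0, carton1, carton2, carton3 may be knocked a few centimetres aside while the robot is not near it.
It also fails if it takes over 210 s, if anything falls off the work surface, if the arm or the gripper's body presses on something with over 40 N, if the wrist force passes 120 N, or if a joint passes its speed limit or range.

ROBOT

A 6-joint arm with a two-finger parallel gripper is mounted at the origin on the work surface. World frame = base frame: x ahead of the robot, y to its left, z up, the work surface at z = 0. Lengths are in m, angles in degrees, forces in N, time in s.
With the tool pointing down it reaches from about 0.35 to 0.875 m from the base axis. Payload 15.5 kg.
Tool frame: the origin (TCP) lies on the centre line of the jaws, within the pads' length; the fingertips stand 17 mm ahead of it and the grasp point (between the pads) lies 2 mm behind it; z points along the fingers, y is the direction in which the jaws open and shut (so a half turn about z gives the same grasp; the last joint's range is limited). The gripper opens to 85 mm and grips with 20 to 120 N. Pads are 22 mm wide; open, the fingers measure 114 mm over their backs; the gripper's body (76 mm by 85 mm) begins 54 mm behind the grasp point. The pads swing forward as they close: fully open they stand 13 mm farther back than shut.
Start: joints at [-72.451, 28.281, 77.091, -0, 74.628, -5.472], TCP at [0.244, -0.575, 0.248] pointing down, gripper open.
Joint ranges: [-166.48, 166.48], [-47.26, 123.95], [12.59, 153.08], [-70.14, 250.14], [6.76, 159.57], [-176.63, 176.63]. Speed limits (degrees/s): [108.29, 108.29, 147.25, 172.46, 172.46, 172.46].

INTERFACE

Orientations are given as [roll, pitch, yaw] about the fixed x, y, z axes, in that order (R = Rz(yaw) Ry(pitch) Rx(roll)).
In Python, from rig import get_state, optics, workorder gives the robot as it stands. The module is installed in compiled form; this text tells all that it offers.
- The arm moves only by the tool send_rows, never from a script. Its argument "commands" is text: rows parted by semicolons, each of 7 numbers parted by spaces: the closure, from -1 (fully open) to 1 (shut), so that 0 is half open, then the shift along the tool's x, y, z in units of 20 cm (1.0 is 20 cm), then the turn, a rotation vector about the tool's x, y, z in units of 180 degrees (1.0 is 180 degrees). A call has 1 to 8 rows; each row is the pose to reach, as a shift and turn from the pose measured when the call began, along the tool's axes at that moment, turning the shorter way round; what a row does not reach only later rows make up. A row lasts 1/8 s, in which the tool goes at most 62.5 mm and 10.7 degrees, less where a joint would pass 70% of its speed; a pose out of reach is approached as far as the arm can. A call with a number of a shift or a turn outside -1 to 1 is refused whole. A call with a gripper value outside its range is refused whole. The fingers move at their own pace and stop on an object; "squeeze" is the grip in N (left out, the last holds). Time passes only in rows, so rows that repeat a pose let the fingers close. It gives the time, the measured TCP pose, the force and the opening at its end, in the units of the state.
- get_state(): the state, without advancing time (a new reading comes with each control period).
- optics.get_image(name): name is "side" or "top"; returns the picture (480x640x3 uint8, red, green, blue); there is no depth.
- optics.camera_model(name): a dict with "fx", "fy", "cx", "cy" (pixels), "rvec" (rotation vector, rad) and "tvec" (3), from world to camera coordinates, as OpenCV has them. Camera axes: x right, y down, z forward; pixel columns grow to the right and rows downward; lengths in m; the calibration is good to about 2 mm. A picture is of the moment at which its call begins. camera_model takes no time and is no camera call.
- workorder.finish_job(): hands the job in, once; it reports no verdict.
The state is a dict: "clock": time; "q": joint angles; "qvel": joint speeds; "tau": joint torques, N m; "tcp_pos": TCP position; "ee_rot": TCP orientation; "ft_force": force on the tool from outside, world axes, zero at the start; "wrist_torque": the same for the moment, N m; "opening": finger opening in m.
Only numpy, scipy, OpenCV 4.12 (cv2) and the standard library are available. Lean on these libraries where they do the work, as an engineer would, in place of code of your own. Each camera call takes 0.05 s, during which the arm holds its last target. There are 200 camera calls.

## Working session

There is one attempt and no reset: what is moved stays moved. The work goes in short steps, Python scripts to look and compute and a tool call to move; the robot and the scene stay as the last step left them, time stands still between calls to the robot, and variables do not carry over. Pictures are saved under pics/ and viewed, about 12 in all and at most 16, crops included, and the job is handed in when it is done.

Besides the shell and the picture viewer there is one more tool, called as name(argument=value, ...) on one line, values as JSON. send_rows: Moves the arm, as the interface text tells. Its arguments: {"type":"object","properties":{"commands":{"type":"string"},"squeeze":{"type":"number"}},"required":["commands"]}

```bash
mkdir -p pics
cat > h.py <<'E'
import numpy as np, cv2
from scipy.spatial.transform import Rotation as R
from rig import get_state, optics, workorder
def cam(n):
    m=optics.camera_model(n); K=np.array([[m['fx'],0,m['cx']],[0,m['fy'],m['cy']],[0,0,1]])
    return K,np.array(m['rvec'],float),np.array(m['tvec'],float).ravel()
def ray(n,u,v,z):
    K,r,t=cam(n); M=cv2.Rodrigues(r)[0]; c=-M.T@t
    d=M.T@np.linalg.inv(K)@np.array([u,v,1.]); return c+d*(z-c[2])/d[2]
def proj(n,p):
    K,r,t=cam(n); return cv2.projectPoints(np.array(p,float).reshape(-1,3),r,t,K,None)[0].reshape(-1,2)
def shot(n,name):
    im=optics.get_image(n); cv2.imwrite('pics/'+name+'.png',im[:,:,::-1]); return im
def pose():
    s=get_state(); return np.array(s['tcp_pos']),R.from_euler('xyz',s['ee_rot'],degrees=True)
def rel(p,rpy=None):
    "units for send_rows to reach world p / rpy"
    p0,r0=pose(); a=r0.inv().apply(np.array(p)-p0)/.2
    w=np.zeros(3) if rpy is None else (r0.inv()*R.from_euler('xyz',rpy,degrees=True)).as_rotvec()/np.pi
    return np.round(np.r_[a,w],4)
E
python3 - <<'E'
from h import *
shot('top','t0'); shot('side','s0')
print(get_state())
for n in('top','side'):
    K,r,t=cam(n); M=cv2.Rodrigues(r)[0]; print(n,K[0,0],-M.T@t)
E
```

```text
{'clock': 0.1, 'q': array([-7.24505319e+01,  2.83102025e+01,  7.71244803e+01, -2.09544808e-04,
        7.46268841e+01, -5.47283686e+00]), 'qvel': array([ 0.14652255,  0.00886396, -0.07599467, -0.05320004,  0.08515074,
        0.01520836]), 'tau': array([-2.24579300e-03, -8.83591604e+01, -3.84562719e+01, -4.45895039e-04,
        5.03170711e-03,  3.84745078e-05]), 'tcp_pos': array([ 0.24432961, -0.57493254,  0.24776672]), 'ee_rot': array([-1.79938694e+02, -5.67081115e-03,  2.30223576e+01]), 'ft_force': array([ 0.18355049, -0.30926252,  0.30050634]), 'wrist_torque': array([-0.04169374,  0.01016646, -0.02827578]), 'opening': 0.08510342031828004}
top 501.96538921022767 [ 0.38404042 -0.017053    1.1157858 ]
side 456.1056272344943 [0.14351462 0.75918243 0.91334492]
```

View pics/t0.png

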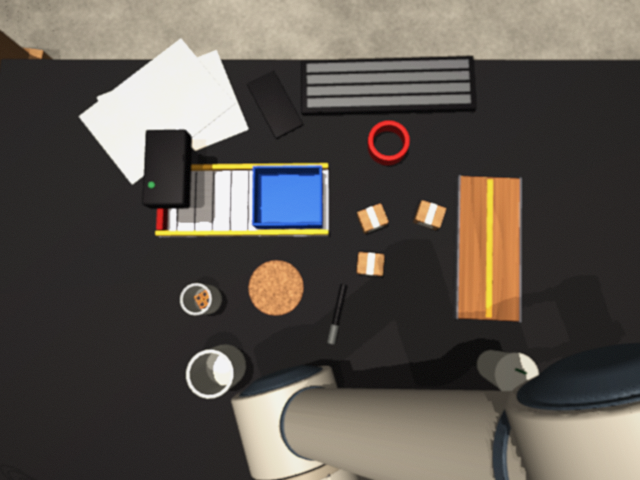

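View pics/s0.png

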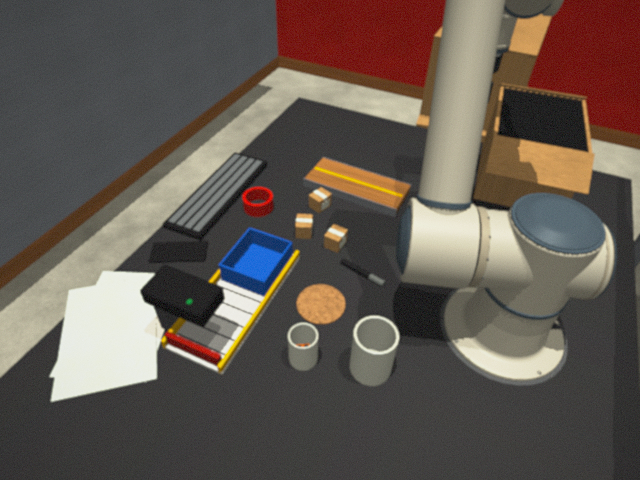

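The top view shows the small cup with caps at (201,299). The larger look-alike is at (212,373) and the tumbler at (515,370). There are cartons at (373,217), (431,214) and (371,264). The tote is at (288,196), the lane's stop is on the left at (160,218), the mat is at (276,287) and the shelf is at (489,248). I choose the cup at (201,299) because it is the smaller one and holds orange caps. Next I'll measure the positions and take a close crop.

```bash
cat >> h.py <<'E'
def mask(im,lo,hi):
    return cv2.inRange(cv2.cvtColor(im,cv2.COLOR_RGB2HSV),lo,hi)
def blobs(m,amin=60):
    m=cv2.morphologyEx(m,cv2.MORPH_OPEN,np.ones((3,3)))
    return [c for c in cv2.findContours(m,cv2.RETR_EXTERNAL,cv2.CHAIN_APPROX_NONE)[0] if cv2.contourArea(c)>amin]
def wrect(c,z,n='top'):
    "min-area rectangle of a contour cast on plane z: centre, size, angle(deg) of long side in world"
    w=np.array([ray(n,u,v,z)[:2] for u,v in c.reshape(-1,2)],np.float32)
    b=cv2.boxPoints(cv2.minAreaRect(w)); e1,e2=b[1]-b[0],b[2]-b[1]
    L=e1 if np.hypot(*e1)>np.hypot(*e2) else e2
    return b.mean(0).round(4),sorted([round(float(np.hypot(*e)),4) for e in(e1,e2)]),round(float(np.degrees(np.arctan2(L[1],L[0])))%180,1)
E
python3 - <<'E'
from h import *
im=cv2.imread('pics/t0.png')[:,:,::-1].copy()
for nm,lo,hi,z,a in [('blue',(105,120,60),(125,255,255),.068,500),('wood/cork',(5,80,60),(20,220,255),.03,150),('yellow',(22,150,120),(35,255,255),.03,100),('red',(0,180,60),(4,255,255),.05,60)]:
    for c in blobs(mask(im,lo,hi),a):
        u,v=c.reshape(-1,2).mean(0); print(nm,(int(u),int(v)),cv2.contourArea(c),wrect(c,z))
print('cup',ray('top',197,299,.09)); 
g=cv2.cvtColor(im,cv2.COLOR_RGB2GRAY)[280:320,170:230]
m=(g>110).astype(np.uint8)*255
c=max(cv2.findContours(m,cv2.RETR_EXTERNAL,cv2.CHAIN_APPROX_NONE)[0],key=cv2.contourArea)
(x,y),r=cv2.minEnclosingCircle(c); print(x+170,y+280,r,ray('top',x+170,y+280,.09),(ray('top',x+170+r,y+280,.09)-ray('top',x+170-r,y+280,.09))[1])
print('big r', ray('top',187,373,.12),ray('top',235,373,.12))
print('mat', [ray('top',*p,.004) for p in((249,287),(303,287),(276,260),(276,315))])
for p in [(156,234),(328,234),(328,165),(190,165)]: print('guide',ray('top',*p,.028))
a=cv2.resize(im[120:340,140:340],(800,880))[:, :]
b=cv2.resize(im[270:400,160:300],(560,520),interpolation=cv2.INTER_CUBIC); cv2.imwrite('pics/c1.png',b[:,:,::-1])
E
```

```text
blue (280, 195) 3993.5 (array([0.6092, 0.0999], dtype=float32), [0.133, 0.1485], 90.8)
wood/cork (201, 298) 176.0 (array([0.3895, 0.283 ], dtype=float32), [0.0325, 0.0335], 29.9)
wood/cork (275, 287) 2452.0 (array([0.418 , 0.1251], dtype=float32), [0.1193, 0.1206], 1.1)
wood/cork (378, 264) 193.5 (array([ 0.4696, -0.0983], dtype=float32), [0.021, 0.0491], 175.3)
wood/cork (361, 262) 205.5 (array([ 0.4726, -0.0595], dtype=float32), [0.0221, 0.0506], 175.0)
wood/cork (364, 220) 207.5 (array([ 0.565 , -0.0655], dtype=float32), [0.0231, 0.0509], 22.3)
wood/cork (438, 216) 200.0 (array([ 0.5735, -0.2284], dtype=float32), [0.0215, 0.0535], 162.3)
wood/cork (380, 213) 192.5 (array([ 0.5798, -0.1021], dtype=float32), [0.0213, 0.051], 21.4)
wood/cork (421, 211) 211.0 (array([ 0.586 , -0.1907], dtype=float32), [0.0227, 0.0537], 161.3)
wood/cork (488, 248) 8563.5 (array([ 0.5099, -0.3351], dtype=float32), [0.1296, 0.3137], 178.0)
wood/cork (33, 52) 158.5 (array([0.9513, 0.7027], dtype=float32), [0.0258, 0.0479], 83.5)
yellow (241, 232) 582.0 (array([0.5364, 0.2046], dtype=float32), [0.0123, 0.3
[... 239 characters left out ...]
type=float32), [0.0153, 0.0466], 3.1)
red (387, 142) 1418.0 (array([ 0.7362, -0.1176], dtype=float32), [0.0897, 0.0996], 0.2)
cup [0.38951791 0.27710443 0.09      ]
195.68503952026367 298.8779525756836 16.579065322875977 [0.38973303 0.27981634 0.09      ] -0.0681022500168342
big r [0.24613326 0.28153646 0.12      ] [0.24754207 0.18771475 0.12      ]
mat [array([0.41773855, 0.18714517, 0.004     ]), array([0.41910707, 0.06740507, 0.004     ]), array([0.47830436, 0.12874873, 0.004     ]), array([0.35717503, 0.12562768, 0.004     ])]
guide [0.53102251 0.39232236 0.028     ]
guide [0.53448998 0.01299087 0.028     ]
guide [0.68961919 0.01495716 0.028     ]
guide [0.68774185 0.32430682 0.028     ]
```

View pics/c1.png

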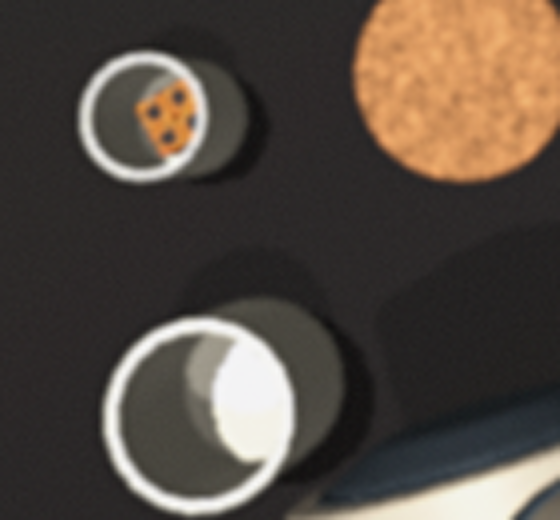

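The crop confirms the choice: the small cup at crop (143,117) holds orange caps, and the large one at (200,415) is empty. My plan is to grip the cup from the side with the tool tilted, so that rolling the last joint pours it. First I'll raise the arm and swing it over.

send_rows(commands="-1 0 0 -0.3 0 0 0;-1 0.2 -0.2 -0.5 0 0 0;-1 0.5 -0.5 -0.5 0 0 0;-1 0.7 -0.7 -0.5 0 0 0;-1 0.9 -0.9 -0.5 0 0 0;-1 1 -1 -0.5 0 0 0;-1 1 -1 -0.5 0 0 0")

```text
clock: 0.98
tcp_pos: [0.3508, -0.3102, 0.3481]
ee_rot: [-179.9, -0.0, 23.2]
ft_force: [0.3, -0.0, -0.6]
opening: 0.0855
```

send_rows(commands="-1 0.2 -0.2 0 0 0 0;-1 0.5 -0.5 0 0 0 0;-1 0.7 -0.7 0 0 0 0;-1 0.9 -0.9 0 0 0 0;-1 1 -1 0 0 0 0;-1 1 -1 0 0 0 0")

```text
clock: 1.72
tcp_pos: [0.4566, -0.0461, 0.3482]
ee_rot: [-179.9, -0.0, 23.4]
ft_force: [-0.0, -0.4, -0.1]
opening: 0.0853
```

Run:
```python
from h import *
s=get_state(); print(s['q'].round(1),s['tcp_pos'],s['ee_rot'],s['clock']); np.savetxt('k1.txt',np.r_[s['q'],s['tcp_pos'],s['ee_rot']])
# measure: cap mask, 4th carton?
shot('top','t1')
```

```text
[-13.3   9.2  90.2   0.1  80.6  53.3] [ 0.45655573 -0.04609082  0.34820841] [-1.79888382e+02 -6.54395728e-03  2.33705518e+01] 1.725
```

View pics/t1.png

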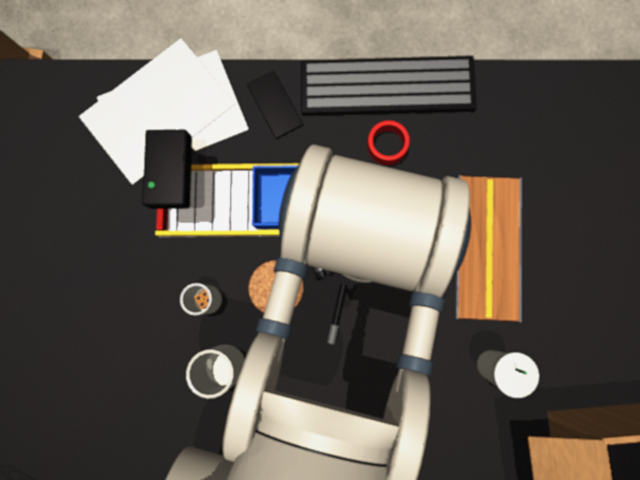

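No fourth carton is hidden under the arm's start position, so there are three. Next I'll compute the side-grasp orientation.

```bash
cat >> h.py <<'E'
def side(psi,dep,roll=0):
    p,d=np.radians(psi),np.radians(dep)
    z=np.array([np.cos(d)*np.cos(p),np.cos(d)*np.sin(p),-np.sin(d)]); y=np.array([np.sin(p),-np.cos(p),0]); x=np.cross(y,z)
    return (R.from_matrix(np.c_[x,y,z])*R.from_euler('z',roll,degrees=True)).as_euler('xyz',degrees=True)
E
python3 - <<'E'
from h import *
print(side(120,30), rel([.446,.18,.33],side(120,30)))
E
```

```text
[180. -60. 120.] [ 0.4032 -1.0635  0.0927  0.278   0.2473 -0.4825]
```

send_rows(commands="-1 0.2 -0.5 0.05 0.07 0.06 -0.12;-1 0.4 -1 0.09 0.14 0.12 -0.24;-1 0.4 -1 0.09 0.2 0.18 -0.36;-1 0.4 -1 0.09 0.278 0.247 -0.482;-1 0.4 -1 0.09 0.278 0.247 -0.482;-1 0.4 -1 0.09 0.278 0.247 -0.482;-1 0.4 -1 0.09 0.278 0.247 -0.482;-1 0.4 -1 0.09 0.278 0.247 -0.482")

```text
clock: 2.78
tcp_pos: [0.4511, 0.1661, 0.3305]
ee_rot: [-166.6, -48.0, 90.3]
ft_force: [0.4, -0.2, -0.4]
opening: 0.0856
```

Run:
```python
from h import *
s=get_state(); print(s['q'].round(1),s['tcp_pos'],s['ee_rot'],s['clock'],rel([.446,.18,.33],side(120,30)))
```

```text
[-13.4  22.5  92.6  40.5  94.7 -27.4] [0.45105594 0.16614035 0.33054659] [-166.61968403  -47.99286525   90.30082959] 2.775 [ 0.0444 -0.0119  0.0577  0.0602  0.0531 -0.1035]
```

send_rows(commands="-1 0.044 -0.012 0.058 0.06 0.053 -0.1035;-1 0.044 -0.012 0.058 0.06 0.053 -0.1035;-1 0.044 -0.012 0.058 0.06 0.053 -0.1035;-1 0.044 -0.012 0.058 0.06 0.053 -0.1035")

```text
clock: 3.28
tcp_pos: [0.4463, 0.1793, 0.3296]
ee_rot: [-179.9, -59.9, 119.7]
ft_force: [-0.4, -1.3, 0.3]
opening: 0.0852
```

Run:
```python
from h import *
s=get_state(); print(s['q'].round(1),s['tcp_pos'],s['ee_rot'],s['clock'],rel([.446,.182,.12],side(120,30)))
shot('side','s2')
im=shot('top','t2')
```

```text
[-11.7  30.   87.9  42.3 105.8 -46.4] [0.4463258  0.17930295 0.32963899] [-179.85721515  -59.89958274  119.6601824 ] 3.275 [-9.006e-01  6.600e-03  5.365e-01  8.000e-04  6.000e-04 -9.000e-04]
```

View pics/s2.png

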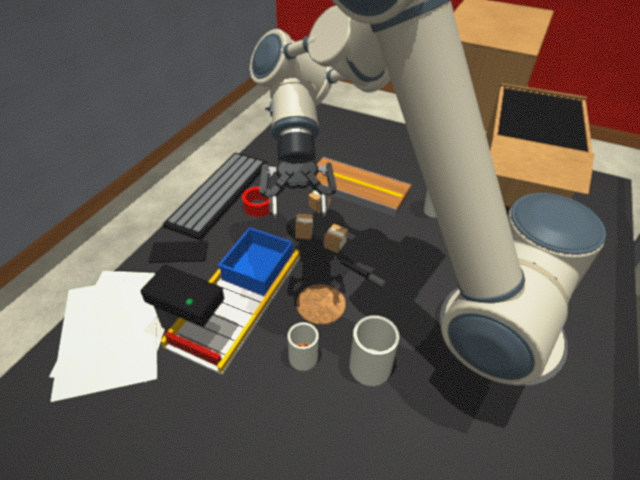

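The gripper is tilted above the mat, with the cup ahead of it at side (303,345) and clear space around. I'll descend, then advance onto the cup.

send_rows(commands="-1 -0.22 0.002 0.13 0 0 0;-1 -0.45 0.003 0.27 0 0 0;-1 -0.68 0.005 0.4 0 0 0;-1 -0.9 0.006 0.536 0 0 0;-1 -0.9 0.006 0.536 0 0 0;-1 -0.9 0.006 0.536 0 0 0")

```text
clock: 4.12
tcp_pos: [0.4462, 0.1822, 0.1226]
ee_rot: [180.0, -59.8, 119.8]
ft_force: [0.5, 0.1, 0.4]
opening: 0.0855
```

Run:
```python
from h import *
s=get_state(); print(s['q'].round(1),s['tcp_pos'],s['ee_rot'],s['clock'],rel([.3895,.279,.055],side(120,30)))
im=shot('top','t3'); cv2.imwrite('pics/c3.png',cv2.resize(im[180:400,140:400],(780,660)[:2] if 0 else (700,592))[:,:,::-1])
```

```text
[-11.4  47.6  94.7  40.7  87.1 -62.6] [0.44617122 0.1821852  0.12258305] [179.95377488 -59.81828693 119.81842844] 4.125 [-1.010e-02 -5.700e-03  6.547e-01  1.100e-03  1.000e-03 -5.000e-04]
```

View pics/c3.png

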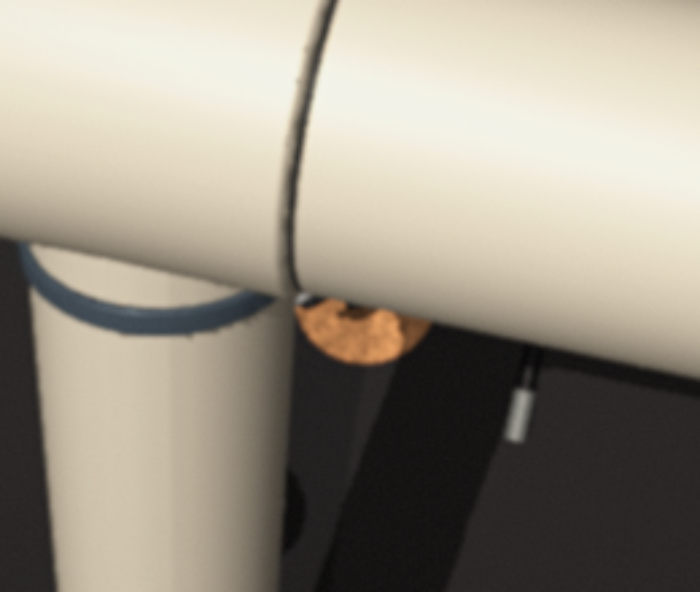

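The arm hides the cup from the top camera, but both measurements agree, so I'll advance.

send_rows(commands="-1 -0.003 -0.002 0.15 0 0 0;-1 -0.005 -0.003 0.3 0 0 0;-1 -0.008 -0.005 0.45 0 0 0;-1 -0.01 -0.006 0.56 0 0 0;-1 -0.01 -0.006 0.655 0 0 0;-1 -0.01 -0.006 0.655 0 0 0;-1 -0.01 -0.006 0.655 0 0 0")

```text
clock: 5.05
tcp_pos: [0.3903, 0.2787, 0.0554]
ee_rot: [179.8, -59.8, 120.0]
ft_force: [-0.4, 0.7, -0.4]
opening: 0.0856
```

Run:
```python
from h import *
s=get_state(); print(s['q'].round(1),s['ft_force'])
im=shot('side','s4'); cv2.imwrite('pics/c4.png',cv2.resize(im[220:400,200:440],(800,600))[:,:,::-1])
print(proj('side',[.3895,.279,.09]),proj('side',s['tcp_pos']))
```

```text
[ -2.2  53.1 103.1  49.8  73.9 -69.2] [-0.43353773  0.7020879  -0.40510403]
[[302.9392226  334.36221517]] [[302.76755055 343.12788413]]
```

View pics/c4.png

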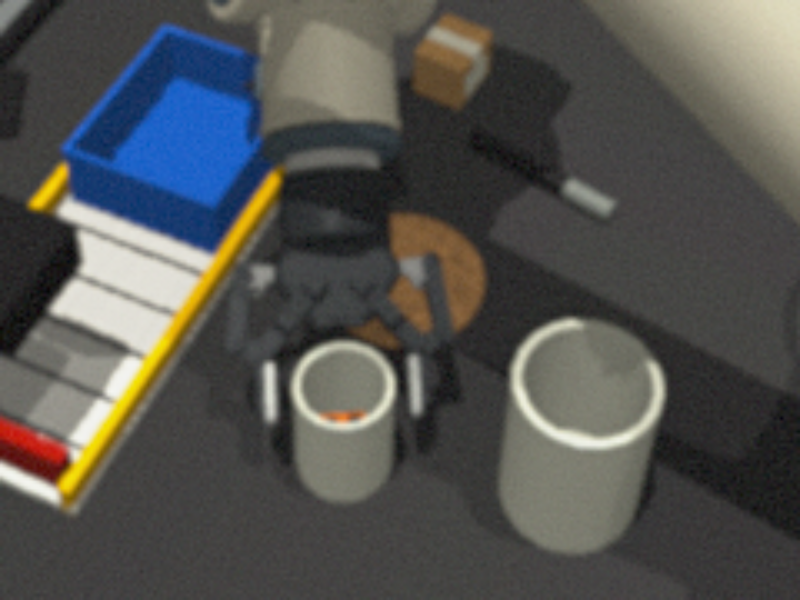

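The cup at crop (344,385) sits centred between the pads. I'll close and lift.

send_rows(commands="0 0 0 0 0 0 0;1 0 0 0 0 0 0;1 0 0 0 0 0 0;1 0 0 0 0 0 0;1 0 0 0 0 0 0;1 0 0 0 0 0 0", squeeze=40)

```text
clock: 5.85
tcp_pos: [0.3909, 0.2783, 0.0558]
ee_rot: [179.7, -59.8, 120.0]
ft_force: [1.3, -3.0, 6.1]
opening: 0.0635
```

Run:
```python
from h import *
s=get_state(); print(s['q'].round(1),s['ft_force'])
p,r=pose()
print('up',rel(p+[0,0,.14]))
```

```text
[ -2.2  53.1 103.   49.8  74.  -69.2] [ 1.25873252 -3.033461    6.13767876]
up [ 0.6048  0.0021 -0.3525  0.      0.      0.    ]
```

send_rows(commands="1 0.08 0 -0.05 0 0 0;1 0.2 0 -0.12 0 0 0;1 0.4 0 -0.24 0 0 0;1 0.6 0 -0.35 0 0 0;1 0.6 0 -0.35 0 0 0;1 0.6 0 -0.35 0 0 0")

```text
clock: 6.6
tcp_pos: [0.3905, 0.2779, 0.1951]
ee_rot: [179.6, -59.7, 120.1]
ft_force: [-0.2, 0.3, -1.5]
opening: 0.0635
```

Run:
```python
from h import *
s=get_state(); print(s['q'].round(1),s['ft_force'],s['opening'])
print(rel([.592,.125,.20],side(105,30)))
```

```text
[ -2.3  38.1 102.   47.5  84.6 -57.1] [-0.20309286  0.27529232 -1.47966591] 0.06353608107122449
[-0.5672  0.4961 -1.0159 -0.0701  0.0014  0.0421]
```

send_rows(commands="1 -0.1 0.08 -0.18 -0.01 0 0.007;1 -0.2 0.18 -0.37 -0.025 0 0.015;1 -0.31 0.28 -0.56 -0.04 0 0.024;1 -0.42 0.37 -0.76 -0.053 0 0.032;1 -0.52 0.46 -0.93 -0.065 0.001 0.039;1 -0.56 0.496 -1 -0.07 0.001 0.042;1 -0.56 0.496 -1 -0.07 0.001 0.042")

```text
clock: 7.48
tcp_pos: [0.5902, 0.1276, 0.1987]
ee_rot: [-179.9, -60.0, 104.9]
ft_force: [-0.4, 0.2, -1.4]
opening: 0.0638
```

Run:
```python
from h import *
s=get_state(); print(s['q'].round(1),s['ft_force'],s['opening'])
print(rel([.592,.125,.155],side(105,10)))
```

```text
[-16.9  45.5  79.4  47.5  95.1 -45.6] [-0.35393929  0.20880854 -1.41790481] 0.06381164804812503
[-1.965e-01  5.600e-03  9.650e-02 -1.000e-04  1.113e-01 -4.000e-04]
```

send_rows(commands="1 -0.05 0.001 0.025 0 0.03 0;1 -0.1 0.003 0.05 0 0.06 0;1 -0.15 0.005 0.075 0 0.09 0;1 -0.196 0.006 0.096 0 0.111 0;1 -0.196 0.006 0.096 0 0.111 0;1 -0.196 0.006 0.096 0 0.111 0")

```text
clock: 8.22
tcp_pos: [0.5918, 0.1256, 0.1557]
ee_rot: [-179.6, -79.9, 104.7]
ft_force: [-0.0, 0.0, -1.4]
opening: 0.0636
```

Run:
```python
from h import *
s=get_state(); print(s['q'].round(1),s['ft_force'],s['opening'])
im=shot('side','s5'); cv2.imwrite('pics/c5.png',cv2.resize(im[120:360,140:460],(800,600))[:,:,::-1])
```

```text
[-19.6  58.5  77.1  57.1 105.5 -53.3] [-0.03434851  0.03538633 -1.35614138] 0.063576406328547
```

View pics/c5.png

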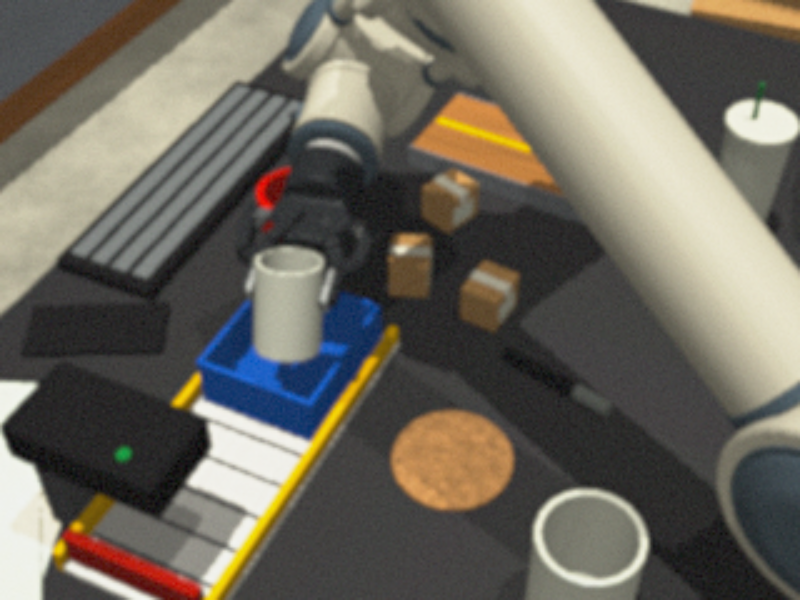

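The cup is over the tote, at crop (288,300). Now I'll roll it to pour.

send_rows(commands="1 0 0 0 0 0 0.05;1 0 0 0 0 0 0.1;1 0 0 0 0 0 0.16;1 0 0 0 0 0 0.22;1 0 0 0 0 0 0.28;1 0 0 0 0 0 0.34;1 0 0 0 0 0 0.4;1 0 0 0 0 0 0.45")

```text
clock: 9.28
tcp_pos: [0.592, 0.1257, 0.1571]
ee_rot: [-100.4, -8.6, 16.6]
ft_force: [-0.6, -0.0, -2.0]
opening: 0.0636
```

send_rows(commands="1 0 0 0 0 0 0.05;1 0 0 0 0 0 0.1;1 0 0 0 0 0 0.15;1 0 0 0 0 0 0.2;1 0 0 0 0 0 0.26;1 0 0 0 0 0 0.32;1 0 0 0 0 0 0.38;1 0 0 0 0 0 0.44")

```text
clock: 10.28
tcp_pos: [0.592, 0.126, 0.1583]
ee_rot: [-118.7, 68.0, -11.9]
ft_force: [0.2, 0.6, -1.0]
opening: 0.0637
```

send_rows(commands="1 0 0 0 0 0 0.05;1 0 0 0 0 0 0.05;1 0 0 0 0 0 0.05;1 0 0 0 0 0 0.05")

```text
clock: 10.78
tcp_pos: [0.592, 0.126, 0.1585]
ee_rot: [-134.8, 75.2, -28.7]
ft_force: [-0.1, 0.3, -0.7]
opening: 0.0636
```

Run:
```python
from h import *
s=get_state(); print(s['q'].round(1),s['ft_force'],s['opening'],s['clock'])
im=shot('side','s6'); cv2.imwrite('pics/c6.png',cv2.resize(im[180:330,160:360],(800,600))[:,:,::-1])
p,r=pose(); print(r.as_matrix().round(2))
```

```text
[-19.6  58.1  77.2  57.1 105.4 116.3] [-0.13570372  0.3310716  -0.67734399] 0.06360539797902152 10.775
[[ 0.22 -0.94 -0.26]
 [-0.12 -0.29  0.95]
 [-0.97 -0.18 -0.18]]
```

View pics/c6.png

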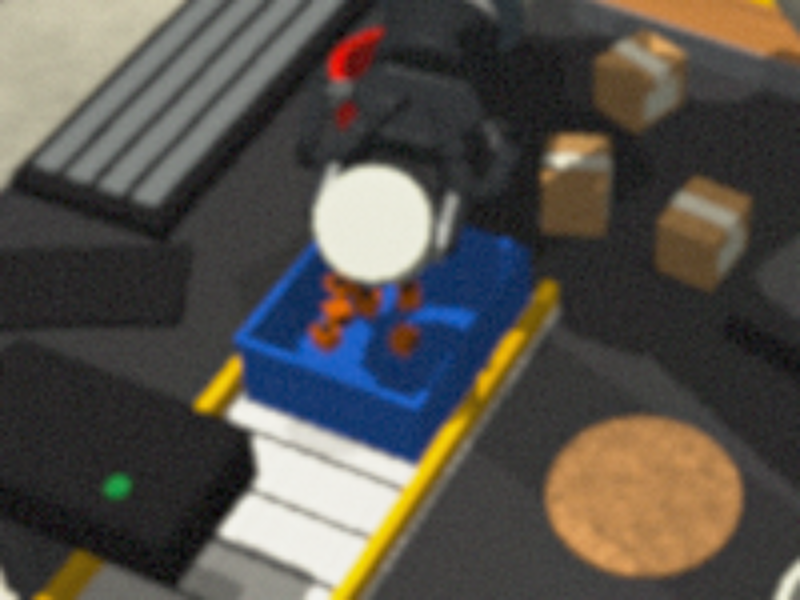

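The caps lie in the tote, around crop (350,310). The force fell by about 0.7 N, leaving only the cup's weight, so the cup is empty. I'll roll back while rising.

send_rows(commands="1 -0.08 -0.015 -0.015 0 0 -0.05;1 -0.16 -0.03 -0.03 0 0 -0.11;1 -0.24 -0.045 -0.045 0 0 -0.17;1 -0.24 -0.045 -0.045 0 0 -0.23;1 -0.24 -0.045 -0.045 0 0 -0.29;1 -0.24 -0.045 -0.045 0 0 -0.35;1 -0.24 -0.045 -0.045 0 0 -0.41;1 -0.24 -0.045 -0.045 0 0 -0.47")

```text
clock: 11.82
tcp_pos: [0.592, 0.126, 0.208]
ee_rot: [-100.4, -5.1, 16.0]
ft_force: [0.1, 0.1, -0.3]
opening: 0.0635
```

Run:
```python
from h import *
s=get_state(); print(s['q'].round(1),s['ft_force'],s['opening'],s['clock'])
print(rel([.592,.126,.23],side(110,30)))
```

```text
[-19.6  54.   77.3  58.1 107.5  35.2] [ 0.08946778  0.06970221 -0.27587064] 0.06346367424556768 11.825
[ 0.0098 -0.1076 -0.0197 -0.0598 -0.1077 -0.4752]
```

send_rows(commands="1 0.01 -0.1 -0.02 -0.007 -0.013 -0.06;1 0.01 -0.1 -0.02 -0.014 -0.026 -0.12;1 0.01 -0.1 -0.02 -0.022 -0.04 -0.18;1 0.01 -0.1 -0.02 -0.03 -0.054 -0.24;1 0.01 -0.1 -0.02 -0.037 -0.067 -0.3;1 0.01 -0.1 -0.02 -0.045 -0.08 -0.36;1 0.01 -0.1 -0.02 -0.06 -0.108 -0.475;1 0.01 -0.1 -0.02 -0.06 -0.108 -0.475")

```text
clock: 12.82
tcp_pos: [0.5922, 0.1258, 0.2285]
ee_rot: [-175.6, -60.4, 105.3]
ft_force: [0.0, -0.6, -0.7]
opening: 0.0637
```

Run:
```python
from h import *
s=get_state(); print(s['q'].round(1),s['ft_force'],s['opening'],s['clock'])
print(rel([.418,.1265,.17],side(120,30)))
```

```text
[-15.9  45.1  74.5  45.8 101.8 -41.7] [ 0.04699075 -0.63102689 -0.74160982] 0.0637237528429087 12.825
[-0.1393 -0.81    0.4107  0.0464 -0.0039 -0.0405]
```

send_rows(commands="1 -0.03 -0.16 0.08 0.01 0 -0.01;1 -0.06 -0.33 0.16 0.02 -0.001 -0.02;1 -0.09 -0.5 0.25 0.03 -0.002 -0.03;1 -0.12 -0.67 0.34 0.04 -0.003 -0.035;1 -0.139 -0.81 0.41 0.0464 -0.004 -0.04;1 -0.139 -0.81 0.41 0.0464 -0.004 -0.04;1 -0.139 -0.81 0.41 0.0464 -0.004 -0.04")

```text
clock: 13.7
tcp_pos: [0.4189, 0.1263, 0.1703]
ee_rot: [-180.0, -60.0, 119.9]
ft_force: [-0.5, 0.5, -0.8]
opening: 0.0633
```

Run:
```python
from h import *
s=get_state(); print(s['q'].round(1),s['ft_force'],s['opening'],s['clock'])
print(rel([.418,.1265,.075],side(120,30)),rel([.418,.1265,.061],side(120,30)))
```

```text
[-17.5  42.4  96.8  35.9  92.2 -63.7] [-0.50699383  0.45943488 -0.82433587] 0.06333184905513105 13.7
[-4.107e-01 -3.300e-03  2.412e-01  3.000e-04  2.000e-04 -2.000e-04] [-4.713e-01 -3.300e-03  2.762e-01  3.000e-04  2.000e-04 -2.000e-04]
```

send_rows(commands="1 -0.12 0 0.07 0 0 0;1 -0.25 -0.001 0.145 0 0 0;1 -0.36 -0.002 0.21 0 0 0;1 -0.42 -0.003 0.246 0 0 0;1 -0.45 -0.003 0.264 0 0 0;1 -0.472 -0.003 0.276 0 0 0;1 -0.476 -0.003 0.279 0 0 0;1 -0.478 -0.003 0.28 0 0 0")

```text
clock: 14.7
tcp_pos: [0.4182, 0.1266, 0.0599]
ee_rot: [180.0, -60.0, 120.0]
ft_force: [-0.0, 1.3, 2.7]
opening: 0.0639
```

Run:
```python
from h import *
s=get_state(); print(s['q'].round(1),s['ft_force'],s['opening'],s['clock'],s['tcp_pos'])
im=shot('side','s7'); cv2.imwrite('pics/c7.png',cv2.resize(im[230:340,240:400],(800,550))[:,:,::-1])
```

```text
[-17.5  53.4  97.4  36.2  82.7 -70.6] [-0.02155098  1.26760718  2.66303145] 0.06385999323352722 14.7 [0.41819681 0.12656868 0.0598883 ]
```

View pics/c7.png

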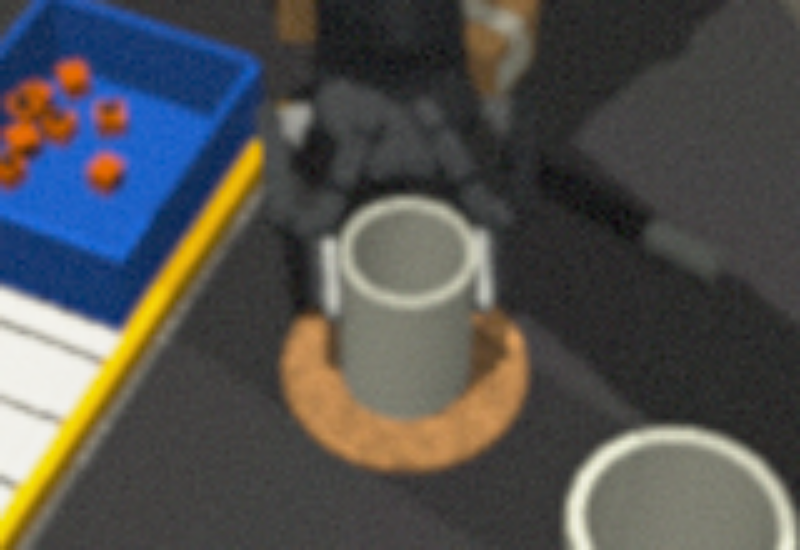

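The cup stands empty on the mat at crop (405,310), and the caps are in the tote. I'll release and back off.

send_rows(commands="0.2 0 0 0 0 0 0;-1 0 0 0 0 0 0;-1 0 0 0 0 0 0;-1 0 0 0 0 0 0;-1 0 0 -0.1 0 0 0;-1 0 0 -0.25 0 0 0;-1 0 0 -0.45 0 0 0;-1 0 0 -0.55 0 0 0")

```text
clock: 15.75
tcp_pos: [0.4666, 0.0426, 0.1157]
ee_rot: [179.9, -59.9, 120.0]
ft_force: [-0.4, 0.1, 0.4]
opening: 0.0853
```

Run:
```python
from h import *
s=get_state(); print(s['q'].round(1),s['ft_force'],s['opening'],s['clock'],s['tcp_pos'])
print(rel([.52,.0,.26],[180,0,90]))
```

```text
[-23.4  50.2  87.2  31.4  95.7 -66.1] [-0.40055976  0.12846671  0.35001322] 0.08530484051675184 15.75 [0.46664477 0.04263402 0.11565295]
[ 0.4647  0.126  -0.6369 -0.0863 -0.3249  0.1507]
```

send_rows(commands="-1 0.1 0.02 -0.15 0 0 0;-1 0.25 0.06 -0.35 -0.012 -0.046 0.02;-1 0.4 0.1 -0.55 -0.025 -0.09 0.042;1 0.465 0.126 -0.637 -0.04 -0.14 0.065;1 0.465 0.126 -0.637 -0.055 -0.2 0.095;1 0.465 0.126 -0.637 -0.07 -0.26 0.12;1 0.465 0.126 -0.637 -0.086 -0.325 0.151;1 0.465 0.126 -0.637 -0.086 -0.325 0.151")

```text
clock: 16.75
tcp_pos: [0.5195, 0.0008, 0.2608]
ee_rot: [179.9, 0.2, 90.0]
ft_force: [-0.2, 0.6, -0.1]
opening: 0.0001
```

Run:
```python
from h import *
s=get_state(); print(s['q'].round(1),s['ft_force'],s['opening'],s['clock'],s['tcp_pos'])
print(rel([.609,-.005,.12],[180,0,90]))
im=shot('top','t8'); 
for nm,lo,hi,z,a in [('blue',(105,120,60),(125,255,255),.068,300),('wood/cork',(5,80,60),(20,220,255),.046,100)]:
    for c in blobs(mask(im,lo,hi),a):
        u,v=c.reshape(-1,2).mean(0); print(nm,(int(u),int(v)),cv2.contourArea(c),wrect(c,z))
```

```text
[-6.4 19.  90.9 -0.3 70.  -6.2] [-0.24916992  0.58359913 -0.14352036] 0.00011780967628888042 16.75 [0.51952895 0.00078004 0.26082657]
[-2.560e-02  4.464e-01  7.049e-01  4.000e-04  1.400e-03 -2.000e-04]
wood/cork (581, 454) 3534.5 (array([ 0.0828, -0.5112], dtype=float32), [0.0857, 0.2244], 92.1)
wood/cork (576, 419) 507.0 (array([ 0.1527, -0.4959], dtype=float32), [0.0431, 0.11], 90.9)
wood/cork (285, 277) 754.5 (array([0.4367, 0.1013], dtype=float32), [0.0604, 0.114], 42.1)
wood/cork (438, 216) 199.5 (array([ 0.5706, -0.2253], dtype=float32), [0.0209, 0.0527], 161.2)
wood/cork (421, 211) 213.0 (array([ 0.583 , -0.1882], dtype=float32), [0.0224, 0.0543], 161.3)
wood/cork (488, 248) 8586.5 (array([ 0.5075, -0.3304], dtype=float32), [0.1277, 0.3101], 178.0)
wood/cork (201, 167) 115.5 (array([0.6783, 0.294 ], dtype=float32), [0.0136, 0.0447], 90.4)
wood/cork (33, 52) 158.5 (array([0.943 , 0.6921], dtype=float32), [0.0254, 0.0472], 83.5)
```

send_rows(commands="1 0 0.2 0.2 0 0 0;1 -0.02 0.4 0.45 0 0.001 0;1 -0.026 0.446 0.7 0 0.001 0;1 -0.026 0.446 0.85 0 0.001 0;1 -0.026 0.446 1 0 0.001 0;1 -0.026 0.446 1 0 0.001 0")

```text
clock: 17.55
tcp_pos: [0.6072, -0.0057, 0.0588]
ee_rot: [-179.8, 0.2, 89.9]
ft_force: [0.5, 0.7, 0.4]
opening: 0.0001
```

Run:
```python
from h import *
s=get_state(); print(s['q'].round(1),s['ft_force'],s['opening'],s['clock'],s['tcp_pos'])
print(rel([.609,-.003,.042],[180,0,90]),rel([.607,.16,.042],[180,0,90]))
```

```text
[-6.1 40.1 89.5 -0.2 50.6 -5.8] [0.47277792 0.65338854 0.40004805] 7.62134101516431e-05 17.55 [ 0.60720626 -0.00567437  0.05879867]
[ 0.0136  0.0092  0.0839 -0.0011  0.0008 -0.0006] [ 8.286e-01 -2.400e-03  8.180e-02 -1.100e-03  8.000e-04 -6.000e-04]
```

send_rows(commands="1 0.03 0 0.08 0 0 0;1 0.06 0 0.08 0 0 0;1 0.09 0 0.08 0 0 0;1 0.12 0 0.08 0 0 0;1 0.16 0 0.08 0 0 0;1 0.2 0 0.08 0 0 0;1 0.25 0 0.08 0 0 0;1 0.3 -0.001 0.08 0 0 0")

```text
clock: 18.55
tcp_pos: [0.6076, 0.0545, 0.0434]
ee_rot: [-179.9, 0.2, 89.9]
ft_force: [0.6, -6.1, 3.8]
opening: -0.0002
```

send_rows(commands="1 0.05 0 0 0 0 0;1 0.1 0 0 0 0 0;1 0.15 -0.001 0 0 0 0;1 0.2 -0.001 0 0 0 0;1 0.25 -0.002 0 0 0 0;1 0.3 -0.002 0 0 0 0;1 0.35 -0.003 0 0 0 0;1 0.4 -0.004 0 0 0 0")

```text
clock: 19.55
tcp_pos: [0.6071, 0.135, 0.0434]
ee_rot: [-179.9, 0.2, 89.9]
ft_force: [0.4, -6.1, 4.9]
opening: -0.0002
```

send_rows(commands="1 0.05 0 0 0 0 0;1 0.1 0 0 0 0 0;1 0.15 -0.001 0 0 0 0;1 0.2 -0.001 0 0 0 0;1 0.23 -0.002 0 0 0 0;1 0.25 -0.002 0 0 0 0;1 0.27 -0.003 0 0 0 0;1 0.28 -0.003 0 0 0 0")

```text
clock: 20.55
tcp_pos: [0.6067, 0.1912, 0.0434]
ee_rot: [-179.9, 0.2, 89.9]
ft_force: [-0.3, -5.6, 4.3]
opening: 0.0001
```

send_rows(commands="1 0.015 0 0 0 0 0;1 0.03 0 0 0 0 0;1 0.045 0 0 0 0 0;1 0.06 0 0 0 0 0;1 0.07 0 0 0 0 0;1 0.08 0 0 0 0 0;1 0.09 0 0 0 0 0;1 0.1 0 0 0 0 0")

```text
clock: 21.55
tcp_pos: [0.6069, 0.2111, 0.0435]
ee_rot: [-179.9, 0.2, 89.9]
ft_force: [5.8, -20.4, 3.5]
opening: -0.0001
```

send_rows(commands="1 0.008 0 0 0 0 0;1 0.008 0 0 0 0 0;1 0.008 0 0 0 0 0")

```text
clock: 21.92
tcp_pos: [0.6079, 0.2114, 0.0436]
ee_rot: [180.0, 0.3, 89.9]
ft_force: [6.9, -19.4, 1.7]
opening: 0.0004
```

Run:
```python
from h import *
im=shot('side','s9'); cv2.imwrite('pics/c9.png',cv2.resize(im[220:400,120:360],(800,600))[:,:,::-1])
```

```text
(no output)
```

View pics/c9.png

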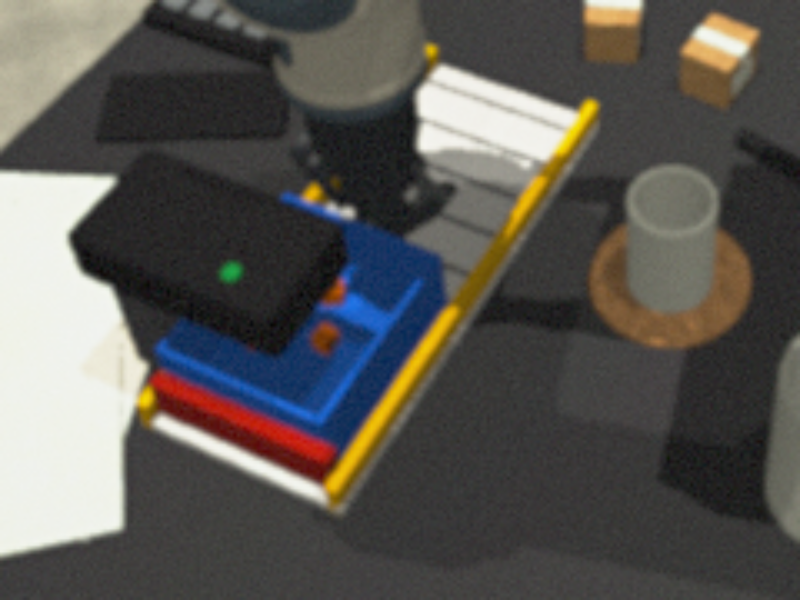

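The tote rests against the red stop, with its rim right behind it at crop (240,400) and the push force at 20 N. The cup stands on the mat. I'll back off, rise and clear the view of the cartons.

send_rows(commands="1 -0.05 0 0 0 0 0;1 -0.1 0 0 0 0 0;1 -0.15 0 -0.2 0 0 0;-1 -0.15 0 -0.5 0 0 0;-1 -0.15 -0.2 -0.8 0 0 0;-1 -0.15 -0.5 -1 0 0 0;-1 -0.15 -0.8 -1 0 0 0;-1 -0.15 -0.8 -1 0 0 0")

```text
clock: 22.98
tcp_pos: [0.4442, 0.1827, 0.2445]
ee_rot: [-180.0, 0.3, 89.9]
ft_force: [0.3, -0.3, 0.4]
opening: 0.0855
```

```bash
cat >> h.py <<'E'
def cartons(im):
    m=mask(im,(5,80,60),(20,220,255))|mask(im,(0,0,140),(179,70,255))
    m[:170]=0;m[300:]=0;m[:,:335]=0;m[:,452:]=0
    out=[]
    for c in blobs(m,250):
        r=cv2.minAreaRect(c)
        if cv2.contourArea(c)<1000: out.append((c,wrect(c,.046)))
    return out
E
python3 - <<'E'
from h import *
s=get_state(); print(s['q'].round(1),s['clock'],s['tcp_pos'])
im=shot('top','t10')
for c,w in cartons(im): print(c.reshape(-1,2).mean(0),cv2.contourArea(c),w)
for c in blobs(mask(im,(105,120,60),(125,255,255)),300): print('blue',wrect(c,.068))
E
```

```text
[15.4 17.  97.1 -0.3 66.  15.6] 22.975 [0.44416875 0.18265935 0.24448002]
[370.20212766 263.43617021] 589.0 (array([ 0.4696, -0.078 ], dtype=float32), [0.0498, 0.0597], 84.9)
[372.09090909 217.125     ] 587.0 (array([ 0.5695, -0.0825], dtype=float32), [0.0502, 0.0608], 111.9)
[429.74226804 214.46391753] 589.5 (array([ 0.5771, -0.2069], dtype=float32), [0.0535, 0.0602], 71.4)
```

View pics/t10.png

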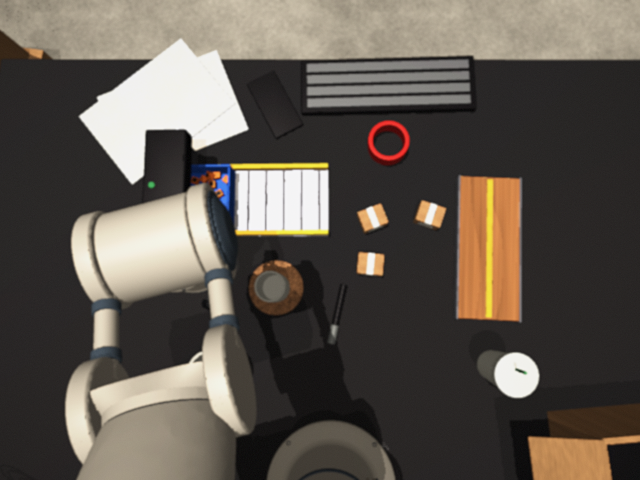

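The tote is against the stop on the left, with the caps visible at (212,182). The cup is on the mat, and the three cartons at (370,263), (372,217) and (430,214) have not moved. I'll take the carton at (430,214) first.

send_rows(commands="-1 -0.25 0.1 0 0 0 0.05;-1 -0.5 0.2 0 0 0 0.11;-1 -0.75 0.3 0 0 0 0.17;-1 -1 0.4 0 0 0 0.23;-1 -1 0.55 0 0 0 0.29;-1 -1 0.65 0 0 0 0.35;-1 -1 0.68 0 0 0 0.41;-1 -1 0.68 0 0 0 0.45")

```text
clock: 24.02
tcp_pos: [0.5818, -0.018, 0.2446]
ee_rot: [179.7, 0.1, 8.6]
ft_force: [0.1, -0.6, 0.3]
opening: 0.0855
```

Run:
```python
from h import *
s=get_state(); print(s['q'].round(1),s['clock'],s['tcp_pos'])
print(rel([.581,-.211,.12],[180,0,-18.6]))
```

```text
[-7.5 25.  83.6 -0.3 71.4 74. ] 24.025 [ 0.58179248 -0.01795002  0.24463441]
[-1.480e-01  9.506e-01  6.281e-01  1.600e-03 -1.000e-04  1.512e-01]
```

send_rows(commands="-1 -0.03 0.22 0.05 0 0 0.05;-1 -0.07 0.45 0.15 0 0 0.1;-1 -0.11 0.7 0.3 0 0 0.15;-1 -0.148 0.95 0.45 0.0016 0 0.151;-1 -0.148 0.95 0.628 0.0016 0 0.151;-1 -0.148 0.95 0.628 0.0016 0 0.151;-1 -0.148 0.95 0.628 0.0016 0 0.151")

```text
clock: 24.9
tcp_pos: [0.5818, -0.2109, 0.1208]
ee_rot: [180.0, -0.1, -18.5]
ft_force: [0.5, -0.4, -0.0]
opening: 0.0853
```

Run:
```python
from h import *
s=get_state(); print(s['q'].round(1),s['clock'],s['tcp_pos'])
print(rel([.581,-.211,.026],[180,0,-18.6]))
im=shot('side','s11'); cv2.imwrite('pics/c11.png',cv2.resize(im[130:270,240:440],(800,560))[:,:,::-1])
```

```text
[-25.5  35.8  85.7   0.   58.4  83.1] 24.9 [ 0.58176715 -0.21089056  0.12079888]
[-4.00e-03  1.70e-03  4.74e-01  0.00e+00 -3.00e-04  4.00e-04]
```

View pics/c11.png

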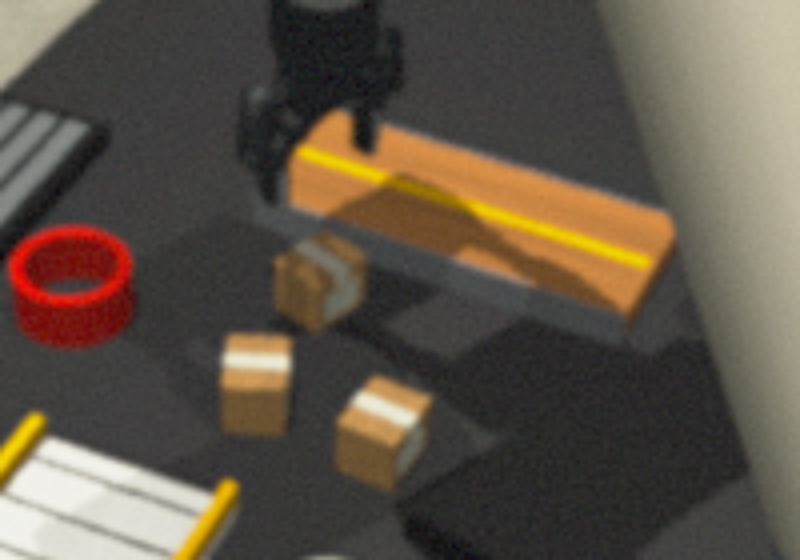

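Gripper above the carton at crop (320,280). I'll open only to about 70 mm, because the shelf edge is close.

send_rows(commands="-0.65 -0.004 0.002 0.1 0 0 0;-0.65 -0.004 0.002 0.2 0 0 0;-0.65 -0.004 0.002 0.32 0 0 0;-0.65 -0.004 0.002 0.4 0 0 0;-0.65 -0.004 0.002 0.45 0 0 0;-0.65 -0.004 0.002 0.454 0 0 0;-0.65 -0.004 0.002 0.454 0 0 0")

```text
clock: 25.82
tcp_pos: [0.5817, -0.2112, 0.0311]
ee_rot: [180.0, -0.2, -18.5]
ft_force: [-0.1, -0.6, 0.0]
opening: 0.0707
```

send_rows(commands="1 0 0 0 0 0 0;1 0 0 0 0 0 0;1 0 0 0 0 0 0;1 0 0 0 0 0 0", squeeze=25)

```text
clock: 26.32
tcp_pos: [0.5821, -0.2113, 0.0318]
ee_rot: [180.0, -0.2, -18.5]
ft_force: [-1.3, -0.2, 7.5]
opening: 0.0537
```

send_rows(commands="1 0 0 -0.1 0 0 0;1 0 0 -0.3 0 0 0;1 0 0 -0.5 0 0 0;1 0 0 -0.5 0 0 0;1 0 0 -0.5 0 0 0")

```text
clock: 26.95
tcp_pos: [0.5814, -0.211, 0.1315]
ee_rot: [180.0, -0.2, -18.5]
ft_force: [-0.5, 0.6, -1.2]
opening: 0.0535
```

Run:
```python
from h import *
s=get_state(); print(s['q'].round(1),s['clock'],s['tcp_pos'])
print(rel([.5602,-.3373,.13],[180,0,-2]))
```

```text
[-25.5  35.   85.3   0.   59.5  83. ] 26.95 [ 0.58138009 -0.21104854  0.13150653]
[ 1.000e-01  6.322e-01  8.100e-03  3.000e-04 -1.200e-03 -9.170e-02]
```

send_rows(commands="1 0.02 0.15 0 0 0 -0.03;1 0.05 0.35 0 0 0 -0.06;1 0.08 0.52 0 0 0 -0.09;1 0.1 0.632 0.008 0 -0.001 -0.092;1 0.1 0.632 0.1 0 -0.001 -0.092;1 0.1 0.632 0.2 0 -0.001 -0.092;1 0.1 0.632 0.2 0 -0.001 -0.092")

```text
clock: 27.82
tcp_pos: [0.5593, -0.3354, 0.0891]
ee_rot: [-179.9, 0.2, -2.0]
ft_force: [0.0, -0.5, -1.8]
opening: 0.0538
```

Run:
```python
from h import *
s=get_state(); print(s['q'].round(1),s['clock'],s['tcp_pos'],s['ee_rot'])
print(rel([.5602,-.3373,.0625],[180,0,-2]))
```

```text
[-36.2  40.4  81.5  -0.   58.2  55.8] 27.825 [ 0.55929911 -0.33538377  0.08908584] [-179.89330343    0.19225484   -1.99368991]
[ 0.0053  0.0097  0.1329 -0.0006  0.0011  0.    ]
```

send_rows(commands="1 0.004 0.01 0.03 0 0.001 0;1 0.005 0.01 0.07 0 0.001 0;1 0.005 0.01 0.1 0 0.001 0;1 0.005 0.01 0.12 0 0.001 0;1 0.005 0.01 0.133 0 0.001 0;1 0.005 0.01 0.133 0 0.001 0")

```text
clock: 28.58
tcp_pos: [0.5601, -0.3374, 0.0624]
ee_rot: [-179.9, 0.0, -2.0]
ft_force: [-0.1, 0.1, -1.1]
opening: 0.0536
```

send_rows(commands="-0.6 0 0 0 0 0 0;-0.6 0 0 0 0 0 0;-0.6 0 0 0 0 0 0;-0.6 0 0 -0.1 0 0 0;-0.6 0 0 -0.3 0 0 0;-1 0 0 -0.5 0 0 0;-1 0 0 -0.5 0 0 0")

```text
clock: 29.45
tcp_pos: [0.5615, -0.3386, 0.1658]
ee_rot: [179.9, -0.3, -2.0]
ft_force: [-0.6, 0.2, -0.0]
opening: 0.0851
```

Run:
```python
from h import *
s=get_state(); print(s['q'].round(1),s['clock'],s['tcp_pos'],s['ee_rot'])
im=shot('top','t12')
for c,w in cartons(im): print(c.reshape(-1,2).mean(0),cv2.contourArea(c),w)
print(rel([.5735,-.0839,.12],[180,0,22]))
```

```text
[-36.3  35.3  77.9   0.1  66.6  55.6] 29.45 [ 0.56152767 -0.33856773  0.16575689] [179.92502193  -0.25169572  -1.9935836 ]
[ 1.9400e-02 -1.2717e+00  2.1950e-01  0.0000e+00 -6.0000e-04 -1.3330e-01]
```

send_rows(commands="-1 0 -0.2 0 0 0 -0.03;-1 0 -0.45 0 0 0 -0.06;-1 0.01 -0.7 0 0 0 -0.1;-1 0.02 -0.95 0 0 0 -0.133;-1 0.02 -1 0 0 0 -0.133;-1 0.02 -1 0 0 0 -0.133")

```text
clock: 30.25
tcp_pos: [0.5714, -0.1379, 0.1632]
ee_rot: [-180.0, -0.1, 22.0]
ft_force: [-0.6, -0.5, 0.0]
opening: 0.0851
```

Run:
```python
from h import *
s=get_state(); print(s['q'].round(1),s['clock'],s['tcp_pos'],s['ee_rot'])
im=shot('side','s13')
for p in([.5735,-.0839,.046],[.4714,-.0793,.046]): print(proj('side',p))
m=mask(im,(5,80,60),(20,220,255))
m[:, :270]=0; m[:150]=0; m[270:]=0; m[:,420:]=0
for n in ('s11','s13'):
    i=cv2.imread(f'pics/{n}.png')[:,:,::-1].copy(); w=mask(i,(0,0,150),(179,70,255)); w[:200]=0;w[245:]=0;w[:,:285]=0;w[:,360:]=0
    for c in blobs(w,20): print(n,c.reshape(-1,2).mean(0))
print(rel([.5735,-.0839,.1],[180,0,22]))
```

```text
[-19.4  30.7  88.1   0.   61.2  48.6] 30.25 [ 0.57141433 -0.13793905  0.16321988] [-1.79998074e+02 -5.90142866e-02  2.19542769e+01]
[[302.47957438 219.11010679]]
[[335.04151382 231.33818472]]
s11 [335.78787879 231.93939394]
s11 [303.78378378 219.72972973]
s13 [335.78787879 231.93939394]
s13 [303.78378378 219.72972973]
[ 1.111e-01 -2.510e-01  3.168e-01  1.000e-04 -4.000e-04 -5.000e-04]
```

The tape-strip pixels in the side view match the predicted tops to within about 1 px, and both cartons are unmoved. I'll pick the second.

send_rows(commands="-1 0.06 -0.12 0.1 0 0 0;-1 0.11 -0.25 0.25 0 0 0;-0.75 0.111 -0.251 0.4 0 0 0;-0.75 0.111 -0.251 0.52 0 0 0;-0.75 0.111 -0.251 0.62 0 0 0;-0.75 0.111 -0.251 0.66 0 0 0;-0.75 0.111 -0.251 0.662 0 0 0;-0.75 0.111 -0.251 0.662 0 0 0")

```text
clock: 31.3
tcp_pos: [0.574, -0.0844, 0.0316]
ee_rot: [179.9, -0.1, 21.9]
ft_force: [-0.3, 0.8, 0.1]
opening: 0.0749
```

send_rows(commands="1 0 0 0 0 0 0;1 0 0 0 0 0 0;1 0 0 0 0 0 0;1 0 0 0 0 0 0", squeeze=25)

```text
clock: 31.8
tcp_pos: [0.5744, -0.0845, 0.0324]
ee_rot: [179.9, -0.2, 21.9]
ft_force: [-0.5, -1.3, 6.2]
opening: 0.0534
```

send_rows(commands="1 0 0 -0.1 0 0 0;1 0 0 -0.3 0 0 0;1 0 0 -0.5 0 0 0;1 0 0 -0.55 0 0 0;1 0 0 -0.55 0 0 0")

```text
clock: 32.42
tcp_pos: [0.5742, -0.0845, 0.1428]
ee_rot: [179.9, -0.2, 21.9]
ft_force: [0.2, 0.6, -2.0]
opening: 0.0535
```

Run:
```python
from h import *
print(rel([.5102,-.3356,.14],[180,0,-2]))
im=shot('top','t14')
i=im; m=mask(i,(5,80,60),(20,220,255))|mask(i,(0,0,140),(179,70,255))
for c,w in cartons(im): print(c.reshape(-1,2).mean(0),w)
```

```text
[-7.647e-01  1.046e+00  1.360e-02  5.000e-04 -1.400e-03  1.327e-01]
[430.08571429 214.47142857] (array([ 0.5787, -0.2075], dtype=float32), [0.0347, 0.0522], 170.9)
[438.47368421 181.64473684] (array([ 0.6492, -0.2262], dtype=float32), [0.0344, 0.0622], 163.8)
```

Run:
```python
from h import *
a=cv2.imread('pics/t14.png')[150:340,330:540]
im=shot('side','s14'); b=im[130:270,240:440,::-1]
cv2.imwrite('pics/c14.png',np.hstack([cv2.resize(a,(400,362)),cv2.resize(b,(400,362))]))
```

```text
(no output)
```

View pics/c14.png

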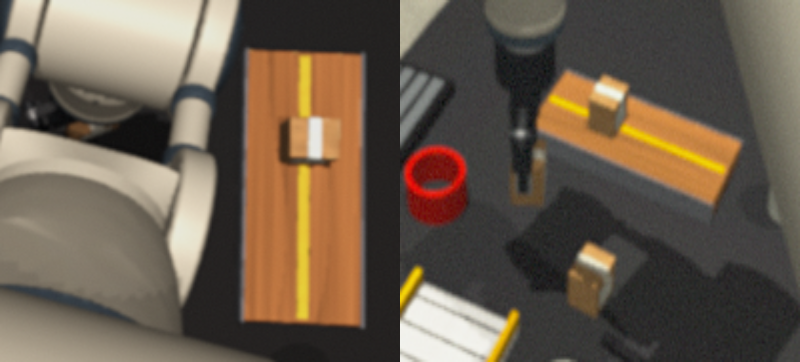

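The first carton stands on the shelf on the line, at crop (315,138), and its parallax fits a top at 76 mm. I'll measure it precisely and carry the second over.

send_rows(commands="1 -0.15 0.2 0 0 0 0.03;1 -0.3 0.42 0 0 0 0.06;1 -0.5 0.68 0 0 0 0.09;1 -0.7 0.92 0.01 0 0 0.12;1 -0.765 1 0.014 0 -0.001 0.133;1 -0.765 1 0.014 0 -0.001 0.133;1 -0.765 1 0.014 0 -0.001 0.133")

```text
clock: 33.4
tcp_pos: [0.506, -0.3257, 0.1378]
ee_rot: [-180.0, 0.1, -2.0]
ft_force: [0.4, 0.4, -1.4]
opening: 0.0534
```

```bash
cat >> h.py <<'E'
def tapes(im):
    w=mask(im,(0,0,150),(179,60,255)); w[:170]=0;w[325:]=0;w[:,:465]=0;w[:,530:]=0
    return [wrect(c,.076) for c in blobs(w,25)]
E
python3 - <<'E'
from h import *
for w in tapes(cv2.imread('pics/t14.png')[:,:,::-1].copy()): print(w)
print(pose()[0],rel([.5102,-.3356,.09],[180,0,-2]),rel([.5102,-.3356,.062],[180,0,-2]))
E
```

```text
(array([ 0.5563, -0.336 ], dtype=float32), [0.0124, 0.0427], 178.4)
[ 0.5060209  -0.32567884  0.13781484] [ 2.31e-02  4.90e-02  2.39e-01 -1.00e-04  6.00e-04  1.00e-04] [ 2.34e-02  4.90e-02  3.79e-01 -1.00e-04  6.00e-04  1.00e-04]
```

send_rows(commands="1 0.002 0.049 0.08 0 0 0;1 0.002 0.049 0.16 0 0 0;1 0.002 0.049 0.24 0 0 0;1 0.002 0.049 0.3 0 0 0;1 0.002 0.049 0.34 0 0 0;1 0.002 0.049 0.365 0 0 0;1 0.002 0.049 0.378 0 0 0;1 0.002 0.049 0.378 0 0 0")

```text
clock: 34.4
tcp_pos: [0.5061, -0.3356, 0.0626]
ee_rot: [-180.0, 0.1, -2.0]
ft_force: [1.2, 0.3, -1.8]
opening: 0.0534
```

send_rows(commands="-0.6 0 0 0 0 0 0;-0.6 0 0 0 0 0 0;-0.6 0 0 0 0 0 0;-0.6 0 0 -0.1 0 0 0;-0.6 0 0 -0.3 0 0 0;-1 0 0 -0.5 0 0 0;-1 0 -0.3 -0.6 0 0 0;-1 0 -0.6 -0.6 0 0 0")

```text
clock: 35.4
tcp_pos: [0.5111, -0.2151, 0.1843]
ee_rot: [179.9, -0.1, -2.1]
ft_force: [1.6, 0.8, 0.3]
opening: 0.0854
```

Run:
```python
from h import *
im=shot('side','s15')
w=mask(im,(0,0,150),(179,70,255)); w[:200]=0;w[245:]=0;w[:,:285]=0;w[:,360:]=0
for c in blobs(w,20): print(c.reshape(-1,2).mean(0))
print(pose()[0],rel([.4714,-.0793,.12],[180,0,-5]))
```

```text
[335.29032258 231.70967742]
[ 0.50961847 -0.20793958  0.1832445 ] [-2.120e-01 -6.356e-01  3.182e-01 -8.000e-04  6.000e-04  1.710e-02]
```

send_rows(commands="-1 -0.07 -0.2 0.05 0 0 0.005;-1 -0.15 -0.42 0.15 0 0 0.01;-1 -0.212 -0.636 0.3 0 0 0.017;-0.75 -0.212 -0.636 0.45 -0.001 0.001 0.017;-0.75 -0.212 -0.636 0.6 -0.001 0.001 0.017;-0.75 -0.212 -0.636 0.7 -0.001 0.001 0.017;-0.75 -0.212 -0.636 0.76 -0.001 0.001 0.017;-0.75 -0.212 -0.636 0.766 -0.001 0.001 0.017")

```text
clock: 36.45
tcp_pos: [0.4711, -0.079, 0.0301]
ee_rot: [180.0, -0.0, -5.0]
ft_force: [1.0, -1.1, -0.3]
opening: 0.075
```

send_rows(commands="-0.75 0 0 0 0 0 0;1 0 0 0 0 0 0;1 0 0 0 0 0 0;1 0 0 0 0 0 0;1 0 0 0 0 0 0", squeeze=25)

```text
clock: 37.08
tcp_pos: [0.4715, -0.0791, 0.0308]
ee_rot: [180.0, -0.1, -5.0]
ft_force: [-0.4, 0.2, 5.6]
opening: 0.0537
```

send_rows(commands="1 0 0 -0.1 0 0 0;1 0 0 -0.3 0 0 0;1 0 0 -0.5 0 0 0;1 0 0 -0.55 0 0 0;1 0 0 -0.55 0 0 0")

```text
clock: 37.7
tcp_pos: [0.4715, -0.0791, 0.1411]
ee_rot: [179.9, -0.2, -5.0]
ft_force: [0.4, 0.5, -0.1]
opening: 0.0539
```

Run:
```python
from h import *
im=shot('top','t16')
print(tapes(im))
print(pose()[0],rel([.455,-.3338,.14],[180,0,-2]))
```

```text
[(array([ 0.5018, -0.3344], dtype=float32), [0.0124, 0.0461], 178.4), (array([ 0.5553, -0.336 ], dtype=float32), [0.0124, 0.0447], 178.4)]
[ 0.47107498 -0.07895433  0.14037737] [ 3.0700e-02  1.2764e+00  2.9000e-03  3.0000e-04 -5.0000e-04 -1.6600e-02]
```

send_rows(commands="1 0 0.2 0 0 0 0;1 0.01 0.45 0 0 0 -0.01;1 0.02 0.7 0 0 0 -0.016;1 0.03 0.9 0 0 0 -0.016;1 0.03 1 0 0 0 -0.016;1 0.03 1 0 0 0 -0.016")

```text
clock: 38.5
tcp_pos: [0.4591, -0.2791, 0.1395]
ee_rot: [-180.0, -0.0, -2.2]
ft_force: [-0.8, 0.0, 0.0]
opening: 0.054
```

Run:
```python
from h import *
print(pose()[0],rel([.455,-.3338,.0612],[180,0,-2]))
```

```text
[ 0.45914959 -0.27909637  0.13951188] [-1.030e-02  2.741e-01  3.915e-01 -0.000e+00 -1.000e-04 -1.100e-03]
```

send_rows(commands="1 -0.01 0.14 0 0 0 -0.001;1 -0.01 0.274 0.05 0 0 -0.001;1 -0.01 0.274 0.15 0 0 -0.001;1 -0.01 0.274 0.25 0 0 -0.001;1 -0.01 0.274 0.32 0 0 -0.001;1 -0.01 0.274 0.36 0 0 -0.001;1 -0.01 0.274 0.385 0 0 -0.001;1 -0.01 0.274 0.391 0 0 -0.001")

```text
clock: 39.5
tcp_pos: [0.4552, -0.3337, 0.0613]
ee_rot: [180.0, -0.0, -2.0]
ft_force: [-1.2, 0.3, -0.2]
opening: 0.0537
```

send_rows(commands="1 0 0 0 0 0 0;-0.6 0 0 0 0 0 0;-0.6 0 0 0 0 0 0;-0.6 0 0 0 0 0 0;-0.6 0 0 -0.1 0 0 0;-0.6 0 0 -0.3 0 0 0;-1 0 0 -0.6 0 0 0;-1 0 0 -0.8 0 0 0")

```text
clock: 40.5
tcp_pos: [0.4554, -0.3339, 0.224]
ee_rot: [179.9, -0.1, -2.0]
ft_force: [1.3, 0.3, -0.4]
opening: 0.0854
```

send_rows(commands="-1 0 -0.2 0 0 0 0;-1 0 -0.45 0 0 0 0;-1 0 -0.7 0 0 0 0;-1 0 -1 0 0 0 0;-1 0 -1 0 0 0 0;-1 0 -1 0 0 0 0")

```text
clock: 41.25
tcp_pos: [0.4626, -0.1342, 0.2239]
ee_rot: [179.9, -0.1, -2.0]
ft_force: [-0.3, -0.1, -0.7]
opening: 0.0856
```

Run:
```python
from h import *
im=shot('top','t17'); print(tapes(im),get_state()['tcp_pos'])
for c in blobs(mask(im,(22,150,120),(35,255,255)),30): print('yel',wrect(c,.03))
```

```text
[(array([ 0.3687, -0.2978], dtype=float32), [0.0395, 0.0566], 165.5), (array([ 0.4899, -0.3539], dtype=float32), [0.0459, 0.1714], 157.1), (array([ 0.5098, -0.3112], dtype=float32), [0.0767, 0.1882], 178.8)] [ 0.46262812 -0.1347697   0.22381431]
yel (array([0.5358, 0.2046], dtype=float32), [0.0111, 0.379], 90.5)
yel (array([ 0.6273, -0.3399], dtype=float32), [0.0109, 0.0605], 178.4)
yel (array([0.6873, 0.1221], dtype=float32), [0.0115, 0.2145], 90.4)
```

View pics/t17.png

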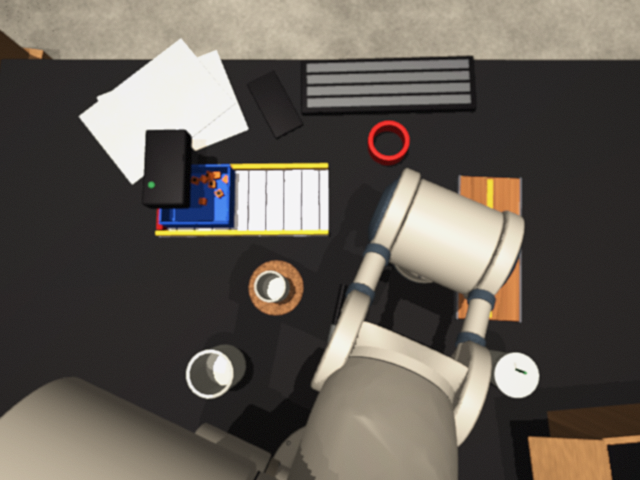

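The tote, at (197,195), is against the stop with the caps inside, and the cup, at (270,287), is on the mat. I'll swing the arm clear to check the row.

send_rows(commands="-1 0 -0.25 -0.1 0 0 0;-1 0 -0.5 -0.2 0 0 0;-1 0 -0.75 -0.3 0 0 0;-1 0 -1 -0.3 0 0 0;-1 0 -1 -0.3 0 0 0;-1 0 -1 -0.3 0 0 0")

```text
clock: 42.05
tcp_pos: [0.4698, 0.0642, 0.2833]
ee_rot: [179.9, -0.1, -2.1]
ft_force: [-0.8, -0.4, 0.1]
opening: 0.0855
```

Run:
```python
from h import *
im=shot('top','t18'); print(tapes(im),get_state()['tcp_pos'])
for c in blobs(mask(im,(22,150,120),(35,255,255)),30): print('yel',wrect(c,.03))
s=shot('side','s18')
cv2.imwrite('pics/c18.png',np.hstack([cv2.resize(im[160:340,440:560,::-1],(360,540)),cv2.resize(s[120:360,140:420,::-1],(440,377),interpolation=cv2.INTER_CUBIC)[:540].copy() if 0 else cv2.copyMakeBorder(cv2.resize(s[140:380,140:420,::-1],(440,377)),0,163,0,0,cv2.BORDER_CONSTANT)]))
```

```text
[(array([ 0.4781, -0.3327], dtype=float32), [0.0143, 0.0937], 178.3), (array([ 0.5553, -0.336 ], dtype=float32), [0.0124, 0.0447], 178.4)] [0.46979142 0.06391005 0.28330675]
yel (array([ 0.3943, -0.3314], dtype=float32), [0.0106, 0.0661], 178.4)
yel (array([0.5343, 0.3707], dtype=float32), [0.0111, 0.0469], 90.5)
yel (array([ 0.6238, -0.3398], dtype=float32), [0.0109, 0.0674], 178.4)
yel (array([0.6873, 0.1232], dtype=float32), [0.0115, 0.2123], 90.4)
```

View pics/c18.png

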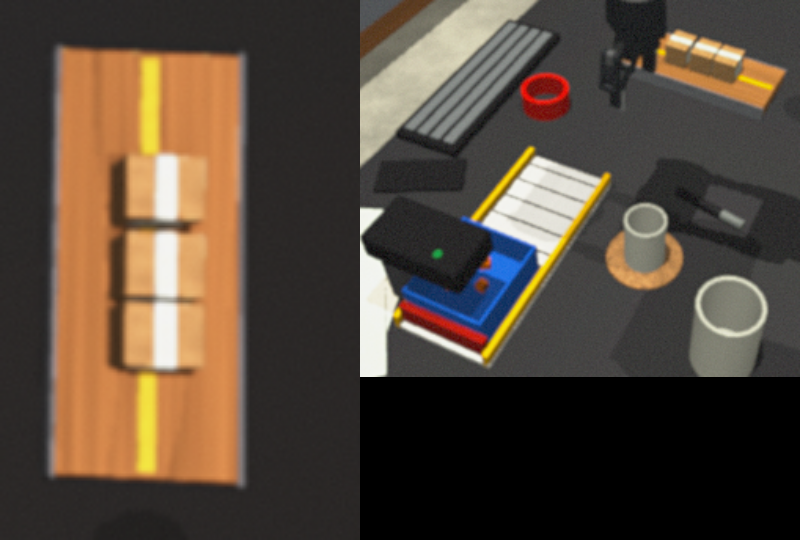

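The row stands straight on the line, gaps are under 10 mm, and the tote and cup are in place. I'm handing the job in.

```bash
python3 -c "
from rig import workorder; print(workorder.finish_job())"
```

```text
the job is handed in; nothing more can be done
None
```

I finished the order and handed it in at about 42 s on the robot's clock.

- **Pour and tote:** I poured the caps into the tote at the open end of the lane, then pushed the tote along to the red end stop. The push force rose from 6 N to 20 N when the tote reached the stop. The caps seen in the last pictures are all inside the tote, and I saw none on the table. The scanner hides part of the tote, so I did not get an exact count there; I saw about seven before the slide. The cup was empty by the wrist force and by camera.
- **Cup:** It stands upright on the cork mat. I set it down before sliding the tote, because the gripper had to be free to push.
- **Cartons:** I found three, and none of them had been knocked aside. They stand in one row on the shelf, 1–2 mm from the centre of the yellow line and within about 0.5° of square. One gap is about 10 mm and the other a few millimetres. The row's middle is roughly 7 mm off the middle of the shelf along the line.
- **Left alone:** The tumbler, tape and marker were not touched, and there was no contact with the scanner.

The positions measured on the shelf differ by about 4 mm along the line from where I set the cartons down, which does not affect the result. No check failed.

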